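# Carry the basket with the polishing block to the mat

### The job

Pick up the aluminium basket that holds the brown wooden polishing block by its wooden grip bar and carry it level through the air to the blue mat, so that the block inside stays standing. Set it down on the middle of the mat with its long side along the mat's long side, and let go. Leave the other basket, with the steel block in it, where it is.

Things in the scene. Friction and masses are not known exactly. Their poses are not given: they have to be found in the camera images.
- wood_basket_grip (a point): The basket to carry: aluminium hand basket, an open tub 90 (x) x 130 (y) x 35 mm high with 4 mm walls and floor, and a fixed straight wooden grip bar over its middle: 16 mm wide (x), 16 mm high, running the whole length along the basket's y axis between two upright steel straps on the end walls, centred 95 mm above the underside. Mass 0.2 to 0.33 kg empty. This point is the centre of the grip bar; z is up. The brown wooden block stands loose in it.
- steel_basket_grip (a point): The other basket, which stays: exactly like the basket to carry, with the same grip bar, tub and overall height of 103 mm. This point is the centre of its grip bar, 95 mm above its underside; y runs along the bar, z is up. A grey steel block, 25 x 50 mm and 25 mm high, lies loose in it (0.24 kg).
- block_mid (a point): The walnut polishing block, 24 (x) x 48 (y) x 45 mm high, about 0.06 kg, standing loose on the floor of the basket to be carried, beside the grip bar on its -x side; its top is 49 mm above the basket's underside. This point is its centre; z is up.
- mat_top (a point): Blue bench mat, fixed on the bench, 130 (x) x 170 (y) mm and 3 mm thick, with a thin white line near its edge. This point is the centre of its top face; its y axis is the long side, z is up.
There are look-alikes about, which are no part of the job. Leave any purple, turquoise or yellow look-alike of the part that bears block_mid alone.

How it is judged:
By the outcome, as a careful person would: the job done as asked, in the order asked, and still so for the second after the job is handed in, with the robot touching nothing.
It also fails if it takes over 43 s, if anything falls off the work surface, if the arm or the gripper's body presses on something with over 40 N, if the wrist force passes 120 N, or if a joint passes its speed limit or range.

### The arm

A 6-joint arm with a two-finger parallel gripper is mounted at the origin on a cart in front of the work surface, level with it; the furniture and walls round the work are solid. World frame = base frame: x ahead of the robot, y to its left, z up, the work surface at z = 0. Lengths are in mm, angles in rad, forces in N, time in s.
With the tool pointing down it reaches from about 350 to 775 mm from the base axis. Payload 7.3 kg.
Tool frame: the origin (TCP) lies at the very end of the fingers, on their centre line; the grasp point (between the pads) lies 19 mm behind it; x points along the fingers, y is the direction in which the jaws open and shut, and the axes are right-handed (so a half turn about x gives the same grasp; the last joint's range is limited). The gripper opens to 92 mm and grips with 3 to 60 N. Pads are 19 mm wide; open, the fingers measure 130 mm over their backs; the gripper's body (75 mm by 190 mm) begins 47 mm behind the grasp point.
Start: joints at [0.978, 0.342, 1.524, -0, 1.275, -0.146], TCP at [226.832, 473.489, 226.741] pointing down, gripper open.
Joint ranges: [-2.53, 2.53], [-0.77, 2.02], [0.04, 2.7], [-1, 4.14], [0.28, 2.66], [-3.11, 3.11]. Speed limits (rad/s): [2.57, 2.57, 3.14, 3.14, 3.14, 3.14].

### API

Orientations are given as [roll, pitch, yaw] about the fixed x, y, z axes, in that order (R = Rz(yaw) Ry(pitch) Rx(roll)).
In Python, from plant import bot gives the robot as it stands.
- The arm moves only by the tool step_arm, never from a script. Its argument "targets" is a list that holds one entry, the list of rows, each a list of 4 numbers: the shift along the tool's x, y, z in m, then the turn about the tool's x in degrees. A call has exactly 5 rows; each row is the pose to reach, as a shift and turn from the pose measured when the call began, along the tool's axes at that moment; what a row does not reach only later rows make up. A row lasts 1/12 s, in which the tool goes at most 41.7 mm and 7.16 degrees, less where a joint would pass 70% of its speed; a pose out of reach is approached as far as the arm can. A call with a gripper value outside its range is refused whole. "jaw" is the closure, from 0 (fully open) to 1 (shut), set as the call begins (left out, the last holds). The fingers move at their own pace and stop on an object; the grip force is fixed at half the most. Time passes only in rows, so rows that repeat a pose let the fingers close, or fill a call up. It gives the time, the measured TCP pose, the force and the opening at its end, in the units of the state.
- bot.get_obs(): the state, without advancing time (a new reading comes with each control period).
- bot.capture(name): name is "scene" or "top"; returns a dict with "color" (400x640x3 uint8, red, green, blue), "depth" (400x640 float32, mm along the optical axis (not along the pixel's ray), 0 where there is no reading), "fov_y" (degrees; the focal length in pixels is half the picture's height over the tangent of half this angle, whatever the lens; pixels are square), "cx", "cy" (the principal point, pixels), "rvec" (rotation vector, rad) and "tvec" (3), from world to camera coordinates, as OpenCV has them. Camera axes: x right, y down, z forward; pixel columns grow to the right and rows downward; lengths in mm; the calibration is good to about 2 mm. A picture is of the moment at which its call begins.
- bot.close_job(): hands the job in, once; it reports no verdict.
The state is a dict: "time": time; "joint_positions": joint angles; "dq": joint speeds; "tau": joint torques, N m; "tool_pos": TCP position; "tcp_rot": TCP orientation; "contact_force": force on the tool from outside, world axes, zero at the start; "moment": the same for the moment, N m; "grip_width": finger opening in mm.
Only numpy, scipy, OpenCV 4.12 (cv2) and the standard library are available. Lean on these libraries where they do the work, as an engineer would, in place of code of your own. Each camera call takes 0.05 s, during which the arm holds its last target. There are 200 camera calls.

## Working session

There is one attempt and no reset: what is moved stays moved. The work goes in short steps, Python scripts to look and compute and a tool call to move; the robot and the scene stay as the last step left them, time stands still between calls to the robot, and variables do not carry over. Pictures are saved under pics/ and viewed, about 8 in all and at most 12, crops included, and the job is handed in when it is done.

Besides the shell and the picture viewer there is one more tool, called after ">>>" as name(argument=value, ...) on one line, values as JSON. step_arm: Moves the arm, as the interface text tells. Its arguments: {"type":"object","properties":{"targets":{"type":"array","items":{"type":"array","items":{"type":"array","items":{"type":"number"}}}},"jaw":{"type":"number"}},"required":["targets"]}

```bash
ls; mkdir -p pics
cat > h.py <<'E'
import numpy as np, cv2
from plant import bot
def cap(n):
    c=bot.capture(n); c['f']=200/np.tan(np.radians(c['fov_y'])/2); c['R']=cv2.Rodrigues(np.array(c['rvec'],float))[0]; c['t']=np.array(c['tvec'],float).ravel(); return c
def pts(c):
    v,u=np.mgrid[0:400,0:640]; d=c['depth']
    p=np.stack([(u-c['cx'])/c['f']*d,(v-c['cy'])/c['f']*d,d],-1)
    return (p-c['t'])@c['R']
def save(c,n): cv2.imwrite('pics/'+n,c['color'][...,::-1])
def ray(c,u,v,z):
    d=np.array([(u-c['cx'])/c['f'],(v-c['cy'])/c['f'],1])@c['R']; o=-c['t']@c['R']
    return o+d*(z-o[2])/d[2]
E
python3 - <<'E'
from h import *
a=cap('scene');b=cap('top')
save(a,'s0.png');save(b,'t0.png')
for c in (a,b): print(-c['t']@c['R'],c['f'],c['R'].round(2).tolist())
np.savez('c0.npz',sd=pts(a),td=pts(b),sc=a['color'],tc=b['color'])
print(bot.get_obs())
E
```

```text
pics
[  26.71647701 -764.39954506  758.73211273] 361.40180357351363 [[0.71, -0.7, 0.01], [-0.46, -0.48, -0.74], [0.53, 0.52, -0.67]]
[ 433.29970193 -272.73043597 1241.07071852] 502.8498013372134 [[-0.02, -1.0, -0.02], [-0.99, 0.02, -0.1], [0.1, 0.02, -0.99]]
{'time': 0.1, 'joint_positions': array([ 9.78018917e-01,  3.42614709e-01,  1.52491424e+00, -1.89217739e-05,
        1.27541348e+00, -1.45977276e-01]), 'dq': array([-0.00037868, -0.00231181,  0.00056448,  0.00076785, -0.00136817,
       -0.00045817]), 'tau': array([ 1.06653923e-03, -4.32007170e+01, -2.44693226e+01,  7.19192787e-02,
        5.26634278e-02, -7.75079593e-05]), 'tool_pos': array([226.61121576, 473.16907703, 226.13689683]), 'tcp_rot': array([-1.70336859,  1.56944643, -2.1501632 ]), 'contact_force': array([ 0.00500605,  0.58821286, -0.54624551]), 'moment': array([-0.01631166,  0.04640023,  0.01042057]), 'grip_width': 92.07316501521476}
```

View pics/s0.png

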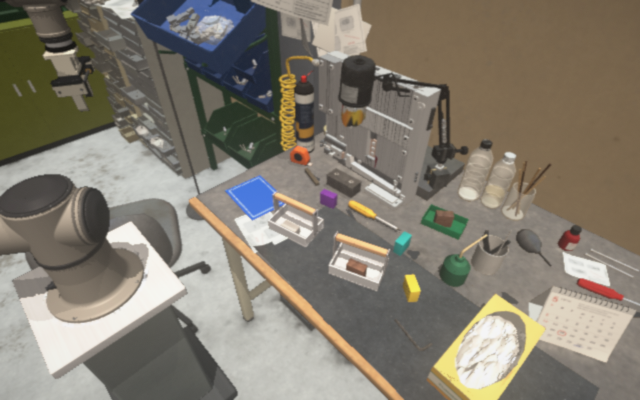

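View pics/t0.png

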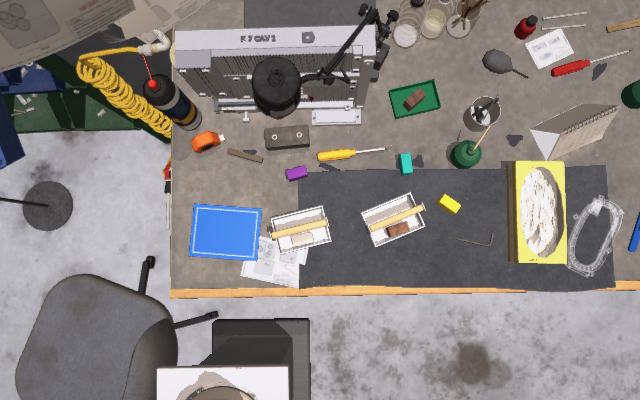

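The scene view shows two tan-barred baskets: (360,260) with a brown block and (297,220) with a grey block. The blue mat is at (253,197). In the top view the baskets are at (393,219) and (300,228), and the mat is at (226,231). The brown block in the green tray at (415,98) is not in a basket. The basket at top (393,219) fits the description. I'll confirm it in a crop and measure.

Run:
```python
from h import *
from scipy import ndimage as N
for n in ('top','scene'):
    c=cap(n); P=pts(c); hsv=cv2.cvtColor(c['color'],cv2.COLOR_RGB2HSV).astype(int); H,S,V=hsv[...,0],hsv[...,1],hsv[...,2]
    print(n)
    reg=(P[...,0]>250)&(P[...,0]<700)&(np.abs(P[...,1])<700)&(c['depth']>0)
    bar=(H>10)&(H<25)&(S>70)&(V>110)&(P[...,2]>80)&(P[...,2]<112)&reg
    blue=(H>100)&(H<118)&(S>130)&(np.abs(P[...,2])<15)&reg
    brown=(H<18)&(S>70)&(V<130)&(P[...,2]>20)&(P[...,2]<75)&reg
    for nm,m,z in (('bar',bar,103),('mat',blue,3),('brown',brown,49)):
        l,k=N.label(N.binary_closing(m))
        for i in range(1,k+1):
            vv,uu=np.nonzero(l==i)
            if len(vv)<40: continue
            q=np.array([ray(c,u,v,z)[:2] for u,v in zip(uu,vv)],np.float32)
            r=cv2.minAreaRect(q); bp=cv2.boxPoints(r)
            print(nm,len(vv),(uu.mean().round(),vv.mean().round()),'rect',np.round(r[0],1),np.round(r[1],1),round(r[2],1),'mean',q.mean(0),'zmed',np.median(P[...,2][l==i]).round(1))
    if n=='top':
        cr=c['color'][180:265,180:440]; cv2.imwrite('pics/crop.png',cv2.resize(cr,None,fx=3,fy=3,interpolation=cv2.INTER_CUBIC)[...,::-1])
```

```text
top
bar 361 (np.float64(396.0), np.float64(218.0)) rect [ 495.6 -419.2] [ 15.4 128.3] 21.8 mean [ 495.20905 -417.8392 ] zmed 102.9
bar 378 (np.float64(298.0), np.float64(229.0)) rect [ 475.6 -197.9] [ 15.4 129. ] 12.8 mean [ 475.52173 -196.51573] zmed 102.4
mat 3568 (np.float64(225.0), np.float64(232.0)) rect [475.2  -9.1] [169.6 129.7] 84.3 mean [475.1425    -9.131013] zmed 3.1
brown 69 (np.float64(206.0), np.float64(147.0)) rect [680.8  25. ] [10.9 57.2] 17.3 mean [680.3996    26.467686] zmed 34.8
scene
bar 291 (np.float64(294.0), np.float64(203.0)) rect [ 469.6 -202.5] [ 24.7 127.4] 13.1 mean [ 470.53247 -205.55751] zmed 102.4
bar 418 (np.float64(361.0), np.float64(245.0)) rect [ 489.1 -423.5] [ 23.8 128.4] 21.4 mean [ 489.89355 -425.13022] zmed 102.3
mat 1036 (np.float64(253.0), np.float64(196.0)) rect [471.9 -10.9] [164.9 125.2] 83.0 mean [468.08167    -4.7597694] zmed 3.9
brown 64 (np.float64(355.0), np.float64(270.0)) rect [ 457.6 -441.1] [12.  45.7] 21.4 mean [ 456.56052 -441.1733 ] zmed 41.7
```

View pics/crop.png

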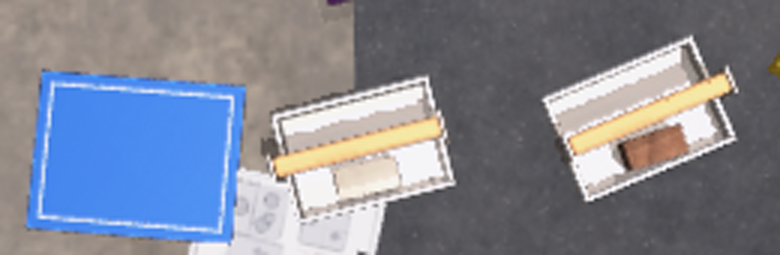

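Confirmed: the basket in the right half of the crop (650,120) holds the brown block on its near side, and the one at (360,150) holds the pale steel block. Next is a helper that turns goals into tool shifts.

```bash
cat >> h.py <<'E'
from scipy.spatial.transform import Rotation as Ro
def plan(*goals):
    """goal: x,y,z mm, yaw deg of tool y (mod 180)"""
    o=bot.get_obs(); R=Ro.from_euler('xyz',o['tcp_rot']).as_matrix(); p=np.array(o['tool_pos'])
    yaw=np.degrees(np.arctan2(R[1,1],R[0,1]))
    print('t',round(o['time'],2),'p',p.round(1),'yaw',round(yaw,2),'tx',R[:,0].round(4),'q',o['joint_positions'].round(2),'F',o['contact_force'].round(1),'w',round(o['grip_width'],1))
    for g in goals:
        s=R.T@(np.array(g[:3])-p)/1000
        d=(g[3]-yaw+90)%180-90
        print(g,'shift',s.round(4),'turn',round(-d,2))
E
python3 -c "
from h import *
plan((470,100,230,21.8),(495.5,-419,180,21.8))"
```

```text
t 0.2 p [226.7 473.3 226.3] yaw 64.4 tx [-5.e-04 -7.e-04 -1.e+00] q [ 0.98  0.34  1.52  0.    1.28 -0.15] F [ 0.4  0.9 -0. ] w 91.8
(470, 100, 230, 21.8) shift [-0.0035 -0.2315  0.3807] turn 42.6
(495.5, -419, 180, 21.8) shift [ 0.0468 -0.6885  0.628 ] turn 42.6
```

>>> step_arm(targets=[[[0,-0.018,0.03,5],[0,-0.038,0.064,10],[0,-0.058,0.098,15],[0,-0.078,0.132,20],[0,-0.098,0.166,25]]], jaw=0)

```text
time: 0.62
tool_pos: [334.5, 311.6, 226.3]
tcp_rot: [-1.261, 1.57, -2.148]
contact_force: [1.5, 0.9, 0.2]
grip_width: 92.0
```

```bash
python3 -c "
from h import *
plan((470,100,230,21.8),(495.5,-419,180,21.8))"
```

```text
t 0.62 p [334.5 311.6 226.3] yaw 39.2 tx [-6.e-04 -8.e-04 -1.e+00] q [ 0.58  0.22  1.7  -0.    1.23 -0.1 ] F [1.5 0.9 0.2] w 92.0
(470, 100, 230, 21.8) shift [-0.0036 -0.0287  0.2496] turn 17.4
(495.5, -419, 180, 21.8) shift [ 0.0468 -0.3369  0.6679] turn 17.4
```

>>> step_arm(targets=[[[0,-0.004,0.04,4],[0,-0.008,0.08,8],[0,-0.012,0.12,12],[0,-0.018,0.16,16],[0,-0.03,0.195,17.4]]])

```text
time: 1.03
tool_pos: [436.0, 139.5, 226.4]
tcp_rot: [0.083, 1.57, -1.111]
contact_force: [0.5, -0.0, -0.3]
grip_width: 91.7
```

```bash
python3 -c "
from h import *
plan((495.5,-419,200,21.8))"
```

```text
t 1.03 p [436.  139.5 226.4] yaw 21.56 tx [ 4.e-04 -8.e-04 -1.e+00] q [ 0.14  0.22  1.7  -0.    1.22 -0.23] F [ 0.5 -0.  -0.3] w 91.7
(495.5, -419, 200, 21.8) shift [ 0.0269 -0.1499  0.5413] turn -0.24
```

>>> step_arm(targets=[[[0,-0.011,0.038,0],[0,-0.022,0.077,0],[0,-0.033,0.116,0],[0,-0.043,0.155,0],[0,-0.054,0.194,0]]])

```text
time: 1.45
tool_pos: [456.8, -62.7, 226.6]
tcp_rot: [0.271, 1.57, -0.924]
contact_force: [0.9, 0.4, -0.6]
grip_width: 92.0
```

>>> step_arm(targets=[[[0,-0.011,0.038,0],[0,-0.022,0.077,0],[0,-0.033,0.116,0],[0,-0.043,0.155,0],[0,-0.054,0.19,0]]])

```text
time: 1.87
tool_pos: [476.3, -261.7, 226.6]
tcp_rot: [0.313, 1.57, -0.883]
contact_force: [0.1, 0.4, 1.0]
grip_width: 91.9
```

```bash
python3 -c "
from h import *
plan((495.5,-419,160,21.8))"
```

```text
t 1.87 p [ 476.3 -261.7  226.6] yaw 21.52 tx [ 7.e-04 -8.e-04 -1.e+00] q [-0.64  0.38  1.47 -0.    1.29 -1.02] F [0.1 0.4 1. ] w 91.9
(495.5, -419, 160, 21.8) shift [ 0.0667 -0.0399  0.1533] turn -0.28
```

>>> step_arm(targets=[[[0,-0.01,0.038,-0.3],[0,-0.02,0.076,-0.3],[0.01,-0.03,0.114,-0.3],[0.025,-0.04,0.153,-0.3],[0.045,-0.04,0.153,-0.3]]])

```text
time: 2.28
tool_pos: [495.0, -426.1, 181.3]
tcp_rot: [0.083, 1.564, -1.111]
contact_force: [-1.1, 0.8, -0.8]
grip_width: 91.9
```

Run:
```python
from h import *
plan((495.5,-419,76,21.8))
c=cap('scene'); cv2.imwrite('pics/pre.png',cv2.resize(c['color'][150:310,240:480],None,fx=3,fy=3,interpolation=cv2.INTER_CUBIC)[...,::-1])
P=pts(c)
```

```text
t 2.28 p [ 495.  -426.1  181.3] yaw 21.55 tx [ 0.0029 -0.0059 -1.    ] q [-0.83  0.61  1.21 -0.    1.32 -1.2 ] F [-1.1  0.8 -0.8] w 91.9
(495.5, -419, 76, 21.8) shift [ 0.1052  0.003  -0.0071] turn -0.25
```

View pics/pre.png

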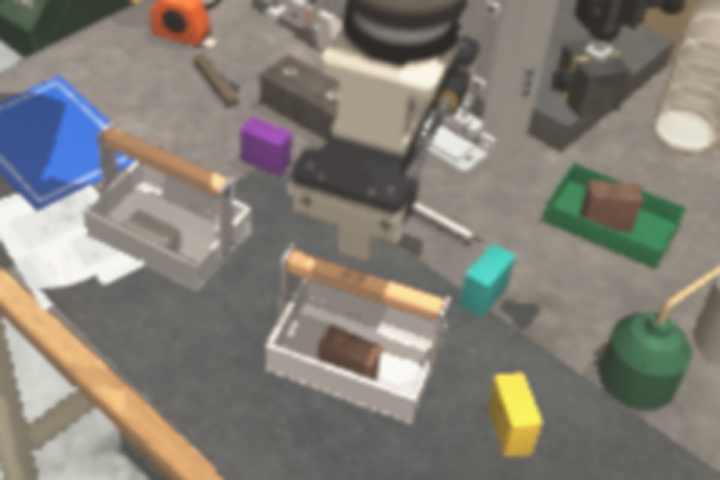

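>>> step_arm(targets=[[[0.01,0.003,-0.007,-0.25],[0.02,0.003,-0.007,-0.25],[0.035,0.003,-0.007,-0.25],[0.05,0.003,-0.007,-0.25],[0.055,0.003,-0.007,-0.25]]])

```text
time: 2.75
tool_pos: [492.8, -411.8, 118.7]
tcp_rot: [-2.714, 1.562, 2.381]
contact_force: [0.1, 0.6, -0.6]
grip_width: 91.7
```

Run:
```python
from h import *
plan((495.5,-419,76,21.8))
c=cap('scene')
print(ray(c,358,236,181))
c=cap('top'); 
cv2.imwrite('pics/pre2.png',cv2.resize(c['color'][150:270,300:480],None,fx=4,fy=4,interpolation=cv2.INTER_CUBIC)[...,::-1])
```

```text
t 2.75 p [ 492.8 -411.8  118.7] yaw 21.9 tx [-0.0062  0.0059 -1.    ] q [-0.82  0.65  1.31 -0.    1.19 -1.2 ] F [ 0.1  0.6 -0.6] w 91.7
(495.5, -419, 76, 21.8) shift [ 0.0426 -0.      0.0081] turn 0.1
[ 448.44475248 -445.02023549  181.        ]
```

View pics/pre2.png

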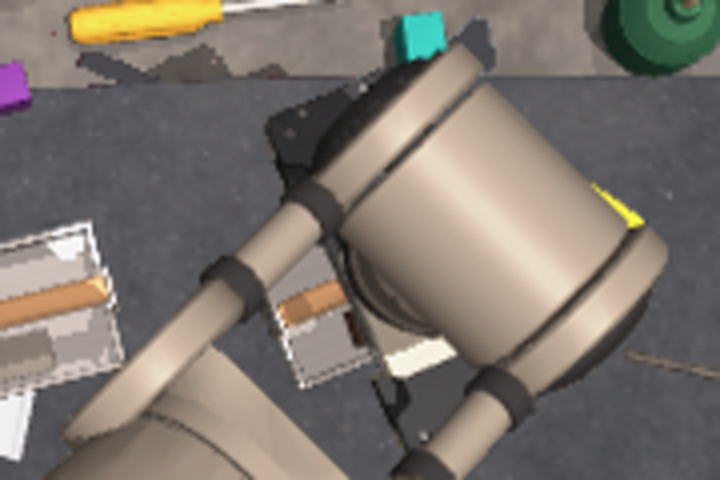

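The finger position seen by the camera agrees with the kinematics within about 4 mm, and the jaws straddle the bar. Descending.

>>> step_arm(targets=[[[0.01,0,0.004,0],[0.02,0,0.007,0],[0.03,0,0.007,0],[0.038,0,0.007,0],[0.042,0,0.007,0]]])

```text
time: 3.27
tool_pos: [494.9, -418.1, 75.9]
tcp_rot: [-2.719, 1.561, 2.375]
contact_force: [-0.4, 0.5, -0.4]
grip_width: 91.9
```

```bash
python3 -c "
from h import *
plan((495.5,-419,76,21.8))"
```

```text
t 3.27 p [ 494.9 -418.1   75.9] yaw 21.88 tx [-0.0071  0.0068 -1.    ] q [-0.82  0.71  1.33 -0.    1.11 -1.2 ] F [-0.4  0.5 -0.4] w 91.9
(495.5, -419, 76, 21.8) shift [-0.0001  0.0003  0.0011] turn 0.08
```

>>> step_arm(targets=[[[0,0,0,0],[0,0,0,0],[0,0,0,0],[0,0,0,0],[0,0,0,0]]], jaw=1)

```text
time: 3.68
tool_pos: [495.1, -418.3, 76.5]
tcp_rot: [-2.718, 1.562, 2.376]
contact_force: [-0.7, 0.4, -0.9]
grip_width: 63.2
```

>>> step_arm(targets=[[[0,0,0,0],[0,0,0,0],[0,0,0,0],[0,0,0,0],[0,0,0,0]]])

```text
time: 4.1
tool_pos: [495.1, -418.3, 76.5]
tcp_rot: [-2.715, 1.562, 2.379]
contact_force: [-0.5, -0.4, 0.2]
grip_width: 29.6
```

>>> step_arm(targets=[[[-0.001,0,0,0],[-0.003,0,0,0],[-0.006,0,0,0],[-0.009,0,0,0],[-0.012,0,0,0]]])

```text
time: 4.52
tool_pos: [495.0, -418.2, 88.3]
tcp_rot: [-2.719, 1.561, 2.375]
contact_force: [0.8, 0.3, -2.8]
grip_width: 15.9
```

```bash
python3 -c "
from h import *
plan((495.5,-419,226,21.8),(475,-9,226,-5.7))"
```

```text
t 4.52 p [ 495.  -418.2   88.3] yaw 21.89 tx [-0.007   0.0068 -1.    ] q [-0.82  0.69  1.32 -0.    1.14 -1.2 ] F [ 0.8  0.3 -2.8] w 15.9
(495.5, -419, 226, 21.8) shift [-0.1377 -0.0004 -0.0002] turn 0.09
(475, -9, 226, -5.7) shift [-0.1348  0.1334 -0.3883] turn 27.59
```

>>> step_arm(targets=[[[-0.004,0,0,0],[-0.009,0,0,0],[-0.015,0,0,0],[-0.022,0,0,0],[-0.03,0,0,0]]])

```text
time: 4.93
tool_pos: [495.1, -418.3, 119.0]
tcp_rot: [-2.72, 1.561, 2.374]
contact_force: [-0.2, 0.2, -3.9]
grip_width: 16.0
```

Run:
```python
from h import *
plan((495.5,-419,226,21.8))
c=cap('scene'); cv2.imwrite('pics/lift.png',cv2.resize(c['color'][170:310,260:440],None,fx=4,fy=4,interpolation=cv2.INTER_CUBIC)[...,::-1])
```

```text
t 4.93 p [ 495.1 -418.3  119. ] yaw 21.89 tx [-0.0072  0.0069 -1.    ] q [-0.82  0.66  1.29 -0.    1.2  -1.2 ] F [-0.2  0.2 -3.9] w 16.0
(495.5, -419, 226, 21.8) shift [-0.107  -0.0003 -0.0002] turn 0.09
```

View pics/lift.png

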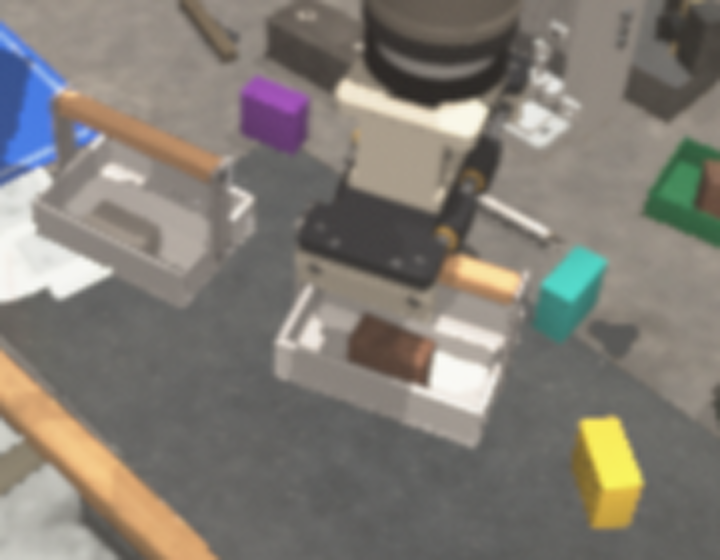

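The basket is held at mid-bar, level and clear of the bench. The brown block at (390,350) still stands. Continuing up.

>>> step_arm(targets=[[[-0.008,0,0,0],[-0.017,0,0,0],[-0.027,0,0,0],[-0.037,0,0,0],[-0.047,0,0,0]]])

```text
time: 5.4
tool_pos: [496.1, -419.3, 169.4]
tcp_rot: [-2.689, 1.565, 2.405]
contact_force: [0.1, -0.1, -4.2]
grip_width: 15.7
```

>>> step_arm(targets=[[[-0.01,0,0,0],[-0.02,0,0,0],[-0.029,0,0,0],[-0.037,0,0,0],[-0.043,0,0,0]]])

```text
time: 5.82
tool_pos: [496.5, -419.6, 213.6]
tcp_rot: [-2.673, 1.565, 2.421]
contact_force: [-0.2, -0.6, -3.3]
grip_width: 15.5
```

>>> step_arm(targets=[[[-0.006,0,0,0],[-0.011,0,0,0],[-0.015,0,0,0],[-0.017,0,0,0],[-0.018,0,0,0]]])

```text
time: 6.23
tool_pos: [496.5, -419.7, 231.8]
tcp_rot: [-2.675, 1.566, 2.419]
contact_force: [-0.1, 0.4, -4.0]
grip_width: 15.7
```

```bash
python3 -c "
from h import *
plan((485,-214,240,8),(475.2,-9.1,226,-5.7))"
```

```text
t 6.23 p [ 496.5 -419.7  231.8] yaw 21.89 tx [-0.0039  0.0034 -1.    ] q [-0.82  0.58  1.12 -0.    1.44 -1.2 ] F [-0.1  0.4 -4. ] w 15.7
(485, -214, 240, 8) shift [-0.0075  0.066  -0.1952] turn 13.89
(475.2, -9.1, 226, -5.7) shift [ 0.0073  0.1333 -0.3889] turn 27.59
```

>>> step_arm(targets=[[[0,0.0006,-0.002,0],[0,0.002,-0.006,0],[0,0.004,-0.0115,0],[0,0.0065,-0.019,0],[0,0.0097,-0.0284,0]]])

```text
time: 6.65
tool_pos: [494.8, -388.9, 231.6]
tcp_rot: [-2.687, 1.565, 2.407]
contact_force: [0.6, -0.9, -3.2]
grip_width: 15.9
```

>>> step_arm(targets=[[[0,0.0036,-0.0104,0],[0,0.0075,-0.0218,0],[0,0.0117,-0.0341,0],[0,0.0159,-0.0464,0],[0,0.0201,-0.0587,0]]])

```text
time: 7.07
tool_pos: [491.4, -325.3, 232.0]
tcp_rot: [-2.723, 1.565, 2.371]
contact_force: [1.0, 0.8, -3.2]
grip_width: 15.9
```

>>> step_arm(targets=[[[0,0.0042,-0.0123,0],[0,0.0084,-0.0246,0],[0,0.0126,-0.0369,0],[0,0.0168,-0.0492,0],[0,0.021,-0.0615,0]]])

```text
time: 7.48
tool_pos: [487.9, -259.1, 232.3]
tcp_rot: [-2.719, 1.565, 2.375]
contact_force: [-0.1, -0.1, -3.4]
grip_width: 15.7
```

```bash
python3 -c "
from h import *
plan((475.2,-9.1,226,-5.7))"
```

```text
t 7.48 p [ 487.9 -259.1  232.3] yaw 21.9 tx [-0.0041  0.0039 -1.    ] q [-0.63  0.39  1.43  0.    1.32 -1.01] F [-0.1 -0.1 -3.4] w 15.7
(475.2, -9.1, 226, -5.7) shift [ 0.0073  0.0815 -0.2367] turn 27.6
```

>>> step_arm(targets=[[[0,0.0042,-0.0123,0],[0,0.0084,-0.0246,0],[0,0.0126,-0.0369,0],[0,0.0168,-0.0492,0],[0,0.021,-0.0615,0]]])

```text
time: 7.9
tool_pos: [484.3, -192.9, 232.6]
tcp_rot: [-2.721, 1.565, 2.374]
contact_force: [-0.3, -0.3, -2.5]
grip_width: 15.5
```

>>> step_arm(targets=[[[0,0.0042,-0.0123,0],[0,0.0084,-0.0246,0],[0,0.0126,-0.0369,0],[0,0.0168,-0.0492,0],[0,0.021,-0.0615,0]]])

```text
time: 8.32
tool_pos: [480.8, -126.8, 232.9]
tcp_rot: [-2.727, 1.565, 2.368]
contact_force: [-0.5, 0.2, -3.0]
grip_width: 16.1
```

>>> step_arm(targets=[[[0,0.0042,-0.0123,0],[0,0.0082,-0.0237,0],[0,0.0119,-0.0345,0],[0,0.015,-0.044,0],[0,0.018,-0.052,0]]])

```text
time: 8.73
tool_pos: [478.0, -70.7, 233.2]
tcp_rot: [-2.729, 1.565, 2.366]
contact_force: [-0.2, 0.5, -4.1]
grip_width: 15.8
```

```bash
python3 -c "
from h import *
plan((475.2,-9.1,226,-5.7))"
```

```text
t 8.73 p [478.  -70.7 233.2] yaw 21.93 tx [-0.0038  0.0038 -1.    ] q [-0.31  0.26  1.62  0.    1.26 -0.69] F [-0.2  0.5 -4.1] w 15.8
(475.2, -9.1, 226, -5.7) shift [ 0.0074  0.0204 -0.0582] turn 27.63
```

>>> step_arm(targets=[[[0,0.0033,-0.0094,0],[0,0.0065,-0.0185,0],[0,0.0095,-0.027,0],[0,0.0122,-0.0348,0],[0,0.0145,-0.0415,0]]])

```text
time: 9.15
tool_pos: [475.9, -25.9, 233.4]
tcp_rot: [-2.734, 1.565, 2.362]
contact_force: [0.3, -0.0, -4.1]
grip_width: 15.7
```

>>> step_arm(targets=[[[0,0.002,-0.0055,0],[0,0.0035,-0.01,0],[0,0.0047,-0.0135,0.5],[0,0.0055,-0.016,1.5],[0,0.0059,-0.0167,3]]])

```text
time: 9.57
tool_pos: [475.1, -7.9, 233.4]
tcp_rot: [-2.672, 1.565, 2.369]
contact_force: [-0.0, -0.2, -3.0]
grip_width: 15.7
```

>>> step_arm(targets=[[[0,0,0,2],[0,0,0,4],[0,0,0,6.2],[0,0,0,8.4],[0,0,0,10.6]]])

```text
time: 9.98
tool_pos: [475.1, -8.1, 233.4]
tcp_rot: [-2.463, 1.565, 2.39]
contact_force: [-0.6, 0.4, -3.4]
grip_width: 15.9
```

>>> step_arm(targets=[[[0,0,0,2.2],[0,0,0,4.4],[0,0,0,6.5],[0,0,0,8.5],[0,0,0,10.2]]])

```text
time: 10.4
tool_pos: [475.2, -8.3, 233.4]
tcp_rot: [-2.262, 1.566, 2.41]
contact_force: [0.3, -0.1, -4.1]
grip_width: 15.9
```

```bash
python3 -c "
from h import *
plan((475.2,-9.1,130,-5.7))"
```

```text
t 10.4 p [475.2  -8.3 233.4] yaw -2.33 tx [-0.0039  0.0035 -1.    ] q [-0.18  0.25  1.64  0.    1.26 -0.14] F [ 0.3 -0.1 -4.1] w 15.9
(475.2, -9.1, 130, -5.7) shift [0.1034 0.0005 0.0011] turn 3.37
```

>>> step_arm(targets=[[[0.002,0,0.0003,1.4],[0.006,0,0.0006,2.4],[0.013,0,0.0009,3.1],[0.021,0,0.001,3.4],[0.03,0,0.001,3.4]]])

```text
time: 10.82
tool_pos: [474.9, -9.3, 202.5]
tcp_rot: [-2.189, 1.565, 2.424]
contact_force: [0.2, -0.1, -3.4]
grip_width: 15.6
```

>>> step_arm(targets=[[[0.01,0,0,0],[0.02,0,0,0],[0.03,0,0,0],[0.04,0,0,0],[0.049,0,0,0]]])

```text
time: 11.23
tool_pos: [474.3, -9.0, 152.1]
tcp_rot: [-2.092, 1.564, 2.521]
contact_force: [-0.7, -0.8, -3.9]
grip_width: 16.0
```

>>> step_arm(targets=[[[0.008,0,0,0],[0.014,0,0,0],[0.019,0,0,0],[0.022,0,0,0],[0.023,0,0,0]]])

```text
time: 11.65
tool_pos: [474.0, -8.9, 128.6]
tcp_rot: [-2.051, 1.564, 2.561]
contact_force: [-0.2, -0.1, -3.5]
grip_width: 15.6
```

Run:
```python
from h import *
plan((475.2,-9.1,82,-5.7))
s=cap('scene');t=cap('top')
P=pts(s); hsv=cv2.cvtColor(s['color'],cv2.COLOR_RGB2HSV).astype(int)
A=cv2.resize(s['color'][140:240,200:320],(600,500),interpolation=cv2.INTER_CUBIC)
cv2.imwrite('pics/a1.png',A[...,::-1])
m=(hsv[...,0]>10)&(hsv[...,0]<25)&(hsv[...,1]>70)&(hsv[...,2]>90)&(s['depth']>0)&(abs(P[...,1]+9)<100)&(abs(P[...,0]-475)<90)&(P[...,2]>60)
q=P[m]; print(len(q),np.percentile(q,[2,50,98],axis=0).round(1))
```

```text
t 11.65 p [474.   -8.9 128.6] yaw -5.73 tx [-0.0058  0.0038 -1.    ] q [-0.18  0.36  1.8   0.    0.99 -0.08] F [-0.2 -0.1 -3.5] w 15.6
(475.2, -9.1, 82, -5.7) shift [0.0466 0.0015 0.0002] turn -0.03
163 [[432.6 -71.8  96.6]
 [466.4 -36.7 153.1]
 [563.   -6.1 228.2]]
```

View pics/a1.png

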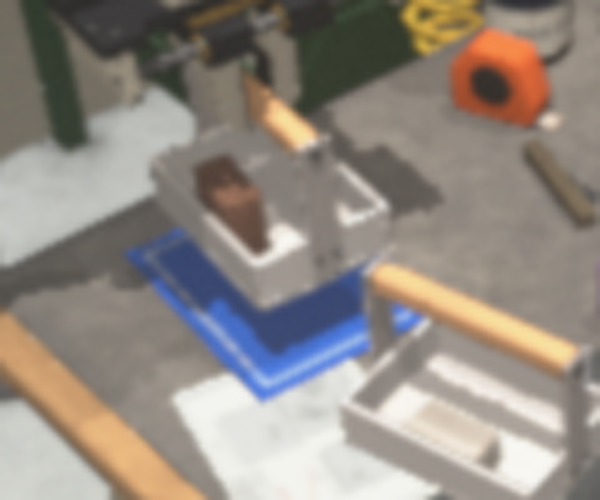

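Block at (230,200) still stands and the basket hangs level over the mat. The bar top reads about 153 mm, so the TCP should touch down near 82 mm. Lowering gently, with the force checked on each call.

>>> step_arm(targets=[[[0.006,0.0003,0,0],[0.014,0.0008,0,0],[0.023,0.0012,0,0],[0.03,0.0014,0,0],[0.036,0.0014,0,0]]])

```text
time: 12.17
tool_pos: [475.1, -8.9, 91.9]
tcp_rot: [-2.027, 1.563, 2.586]
contact_force: [0.2, 0.3, -4.4]
grip_width: 15.6
```

>>> step_arm(targets=[[[0.002,0,0,0],[0.004,0,0,0],[0.005,0,0,0],[0.006,0,0,0],[0.007,0,0,0]]])

```text
time: 12.58
tool_pos: [475.3, -8.9, 85.1]
tcp_rot: [-2.062, 1.564, 2.55]
contact_force: [0.3, 0.1, -3.1]
grip_width: 15.6
```

```bash
python3 -c "
from h import *
plan((475.2,-9.1,82,-5.7))"
```

```text
t 12.58 p [475.3  -8.9  85.1] yaw -5.74 tx [-0.0057  0.0038 -1.    ] q [-0.18  0.43  1.84  0.    0.88 -0.08] F [ 0.3  0.1 -3.1] w 15.6
(475.2, -9.1, 82, -5.7) shift [ 0.0031 -0.      0.0002] turn -0.04
```

>>> step_arm(targets=[[[0.0005,0,0,0],[0.001,0,0,0],[0.0015,0,0,0],[0.002,0,0,0],[0.002,0,0,0]]])

```text
time: 13.0
tool_pos: [475.3, -8.9, 83.1]
tcp_rot: [-2.058, 1.564, 2.554]
contact_force: [-0.1, -0.4, -3.1]
grip_width: 15.7
```

>>> step_arm(targets=[[[0.0005,0,0,0],[0.001,0,0,0],[0.0015,0,0,0],[0.0015,0,0,0],[0.0015,0,0,0]]])

```text
time: 13.42
tool_pos: [475.3, -9.2, 82.3]
tcp_rot: [-2.026, 1.565, 2.587]
contact_force: [-4.3, -1.5, 5.8]
grip_width: 15.9
```

Touchdown at TCP z ≈ 82.3 mm (force switched from -3 to +5.8 N). Releasing.

>>> step_arm(targets=[[[0,0,0,0],[0,0,0,0],[0,0,0,0],[0,0,0,0],[0,0,0,0]]], jaw=0)

```text
time: 13.83
tool_pos: [475.4, -9.2, 82.2]
tcp_rot: [-2.051, 1.565, 2.561]
contact_force: [-0.1, 0.4, -0.9]
grip_width: 44.5
```

>>> step_arm(targets=[[[0,0,0,0],[0,0,0,0],[0,0,0,0],[0,0,0,0],[0,0,0,0]]])

```text
time: 14.25
tool_pos: [475.4, -9.1, 82.2]
tcp_rot: [-2.045, 1.565, 2.568]
contact_force: [0.0, 0.6, 0.2]
grip_width: 77.4
```

>>> step_arm(targets=[[[0,0,0,0],[0,0,0,0],[-0.003,0,0,0],[-0.008,0,0,0],[-0.014,0,0,0]]])

```text
time: 14.67
tool_pos: [475.4, -9.2, 96.6]
tcp_rot: [-2.025, 1.564, 2.588]
contact_force: [0.9, -1.2, 0.3]
grip_width: 91.9
```

>>> step_arm(targets=[[[-0.012,0,0,0],[-0.024,0,0,0],[-0.038,0,0,0],[-0.054,0,0,0],[-0.07,0,0,0]]])

```text
time: 15.08
tool_pos: [475.7, -9.4, 167.9]
tcp_rot: [-2.042, 1.565, 2.571]
contact_force: [0.8, 1.0, 0.3]
grip_width: 92.1
```

>>> step_arm(targets=[[[-0.02,0,0,0],[-0.04,0,0,0],[-0.06,0,0,0],[-0.08,0,0,0],[-0.1,0,0,0]]])

```text
time: 15.5
tool_pos: [476.0, -9.7, 269.7]
tcp_rot: [-2.116, 1.566, 2.496]
contact_force: [0.5, -0.8, -0.4]
grip_width: 91.6
```

```bash
python3 -c "
from h import *
plan((400,240,266,-5.7))"
```

```text
t 15.5 p [476.   -9.7 269.7] yaw -5.73 tx [-0.0042  0.0031 -1.    ] q [-0.18  0.22  1.57  0.    1.35 -0.08] F [ 0.5 -0.8 -0.4] w 91.6
(400, 240, 266, -5.7) shift [ 0.0048 -0.1005 -0.2408] turn -0.03
```

Moving aside so the top camera can check.

>>> step_arm(targets=[[[0,-0.012,-0.03,0],[0,-0.026,-0.065,0],[0,-0.04,-0.1,0],[0,-0.054,-0.135,0],[0,-0.068,-0.17,0]]])

```text
time: 15.92
tool_pos: [424.4, 167.6, 271.4]
tcp_rot: [-2.324, 1.566, 2.287]
contact_force: [1.3, -0.6, 0.2]
grip_width: 92.0
```

>>> step_arm(targets=[[[0,-0.012,-0.03,0],[0,-0.024,-0.06,0],[0,-0.032,-0.08,0],[0,-0.032,-0.08,0],[0,-0.032,-0.08,0]]])

```text
time: 16.33
tool_pos: [400.2, 251.1, 272.2]
tcp_rot: [-2.403, 1.567, 2.211]
contact_force: [0.5, -1.0, 0.6]
grip_width: 91.6
```

Run:
```python
from h import *
from scipy import ndimage as N
c=cap('top');s=cap('scene'); P=pts(c); hsv=cv2.cvtColor(c['color'],cv2.COLOR_RGB2HSV).astype(int); H,S,V=np.moveaxis(hsv,2,0)
reg=(P[...,0]>250)&(P[...,0]<700)&(np.abs(P[...,1])<700)
bar=(H>10)&(H<25)&(S>70)&(V>110)&(P[...,2]>80)&(P[...,2]<115)&reg
blue=(H>100)&(H<118)&(S>130)&(np.abs(P[...,2])<15)&reg
for nm,m,z in (('bar',bar,104),('mat',blue,3)):
    l,k=N.label(N.binary_closing(m))
    for i in range(1,k+1):
        vv,uu=np.nonzero(l==i)
        if len(vv)<40: continue
        r=cv2.minAreaRect(np.array([ray(c,u,v,z)[:2] for u,v in zip(uu,vv)],np.float32))
        print(nm,len(vv),np.round(r[0],1),np.round(r[1],1),round(r[2],1))
a=cv2.resize(c['color'][180:265,180:330],(700,397),interpolation=cv2.INTER_CUBIC)[:, :400]
b=cv2.resize(s['color'][140:240,215:315],(397,397),interpolation=cv2.INTER_CUBIC)
cv2.imwrite('pics/fin.png',np.hstack([a,b])[...,::-1])
plan()
```

```text
bar 365 [ 475.6 -197.9] [ 15.4 128.9] 12.8
bar 391 [475.5 -10.2] [129.1  16. ] 84.2
mat 1297 [475.2  -9.1] [169.6 129.7] 84.3
t 16.43 p [400.8 249.8 272. ] yaw -5.78 tx [-0.0026  0.0031 -1.    ] q [0.39 0.21 1.58 0.   1.35 0.49] F [ 0.1 -0.9  0.4] w 91.5
```

View pics/fin.png

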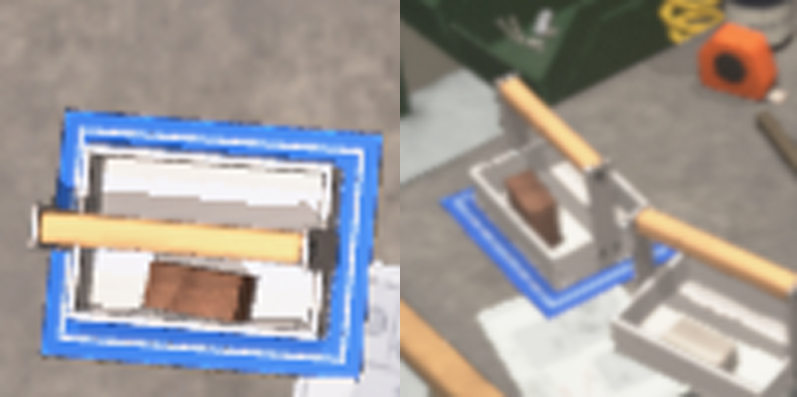

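The basket stands centred on the mat, 1.1 mm and 0.1° off. The block is upright at (200,290), and the steel basket hasn't moved. Handing in.

```bash
python3 -c "
from plant import bot
print(bot.close_job())"
```

```text
the job is handed in; nothing more can be done
None
```

The basket with the brown block is standing on the middle of the blue mat, long side along the mat's long side. I gripped it by its bar, carried it level over the steel basket, set it down and let go. I handed the job in at about 16.4 s of the 43 s allowed.

- **Placement:** the last top view puts the bar centre at (475.5, -10.2) mm against the mat centre at (475.2, -9.1) mm. The long side is within 0.1° of the mat's.
- **Block and other basket:** the block is still upright in the last picture. The steel basket measures the same position as before, (475.6, -197.9) mm.
- **Robot:** the gripper is open and well clear of everything. The largest force reading was about 7 N, at touchdown.
- **Slip:** I started lifting about 0.2 s before the fingers had fully closed, so they gripped the bar about 3 mm high. I allowed for that when setting the basket down.
- **Disagreement:** before the grasp, the camera view of the fingertip and the arm's own reading differed by about 4 mm, which did no harm.

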